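# Draw up the open glue clamp on the nest box and hold it

### The arm

A 6-joint arm with a two-finger parallel gripper is mounted at the origin on the work surface. World frame = base frame: x ahead of the robot, y to its left, z up, the work surface at z = 0. Lengths are in m, angles in degrees, forces in N, time in s.
With the tool pointing down it reaches from about 0.4 to 0.825 m from the base axis. Payload 7 kg.
Tool frame: the origin (TCP) lies midway between the tips of the shut fingers; the grasp point (between the pads) lies 19 mm behind it; z points along the fingers, y is the line along which they close (so a half turn about z gives the same grasp; the last joint's range is limited). The gripper opens to 88 mm and grips with 3 to 60 N. Pads are 19 mm wide; open, the fingers measure 130 mm over their backs; the gripper's body (78 mm by 193 mm) begins 47 mm behind the grasp point.
Start: joints at [91.163, 20.546, 0.682, 0, -70.136, -16.507], TCP at [0.179, 0.651, 0.192] pointing down, gripper open.
Joint ranges: [-176.03, 176.03], [-82.01, 121.73], [-58.28, 71.71], [-173.87, 95.51], [-174.79, -0.11], [-173.66, 173.66]. Speed limits (degrees/s): [136.94, 136.94, 172.46, 180, 180, 180].

### API

Orientations are given as [roll, pitch, yaw] about the fixed x, y, z axes, in that order (R = Rz(yaw) Ry(pitch) Rx(roll)).
In Python, from plant import ctrl, viewer, close_job gives the robot as it stands. The module is installed in compiled form; this text tells all that it offers.
- The arm moves only by the tool step_arm, never from a script. Its argument "moves" is a list that holds one entry, the list of rows, each a list of 5 numbers: the shift along the world's x, y, z in cm, then the turn about the world's z in rad, then the finger opening in cm, from 0 to 8.76. In form: [[[tx, ty, tz, twist, grip], ...]]. A call has 1 to 10 rows; each row shifts and turns the commanded pose from where the row before left it; what a row does not reach is not made up. A row lasts 1/10 s, in which the tool goes at most 50 mm and 8.59 degrees, less where a joint would pass 70% of its speed; a pose out of reach is approached as far as the arm can. A call with a gripper value outside its range is refused whole. The fingers move at their own pace and stop on an object; the grip force is fixed at half the most. Time passes only in rows, so rows that do not move let the fingers close. It gives the time, the measured TCP pose, the force, the opening and the grip force at its end, in the units of the state.
- ctrl.get_obs(): the state, without advancing time (a new reading comes with each control period).
- viewer.snapshot(name): name is "scene" or "side" or "wrist"; returns (picture, depth): 420x560x3 uint8, blue, green, red; 420x560 float32, m along the optical axis (not along the pixel's ray), 0 where there is no reading.
- viewer.camera_info(name): a dict with "camera_matrix" (3x3 intrinsics, pixels), "eye" and "orientation" of the camera in the world. Camera axes: x right, y down, z forward; pixel columns grow to the right and rows downward; lengths in m; the calibration is good to about 2 mm. The wrist camera is an equidistant fisheye: a pixel r from the principal point sees the ray r / f radians off the axis. A picture is of the moment at which its call begins: read the wrist's pose just before it. camera_info takes no time and is no camera call; for the wrist camera it gives the pose at the moment of the call.
- close_job(): hands the job in; it is judged then, once.
The state is a dict: "clock": time; "joint_pos": joint angles; "qvel": joint speeds; "tau": joint torques, N m; "tool_pos": TCP position; "orientation": TCP orientation; "force": force on the tool from outside, world axes, zero at the start; "moment": the same for the moment, N m; "opening": finger opening in m; "gripper_force": force on a finger pad.
Only numpy, scipy, OpenCV 4.12 (cv2) and the standard library are available. Lean on these libraries where they do the work, as an engineer would, in place of code of your own. Each camera call takes 0.05 s, during which the arm holds its last target. There are 200 camera calls.

### The job

Two aspen nest boxes are being glued up for the cages, each in its own one-hand bar clamp: one clamp is already drawn tight on its end panel, the other still stands open. On the open clamp, pump the trigger against the handle until the jaw has pushed the end panel home on the box and its soft pad is pressed in about half-way, not bottomed out, which would crush the thin box; leave the tight clamp and the things around alone. Finish still gripping handle and trigger together with the trigger held squeezed: do not let go.

Things in the scene. Friction and masses are not known exactly. Their poses are not given: they have to be found in the camera images.
- grip_1 (a point): Point midway between handle and trigger of one-hand bar clamp 1, which stands handle up on its jaw tips; 183 mm above the bench, 28 mm below the handle's top. x: level, along the bar from handle to far jaw; z up. Trigger at rest: handle's back 32 mm towards -x, trigger's front 32 mm towards +x. Head slides 20 mm either way along x with 2 N friction, so it centres itself in a squeezing grip.
- handle_1: Fixed pistol-grip handle of clamp 1, black nylon, 26 mm thick (x), 28 mm wide (y), rising 28 mm above the origin, free all round from 50 mm below it; origin on its centre line at the height of point grip_1, 19 mm from it towards -x. Axes as grip_1.
- lever_1: Trigger of clamp 1, grey nylon lever 12 mm thick, 22 mm wide, rising 24 mm above the origin, on the +x side of the handle. Origin in its middle at grip height, at rest 26 mm from grip_1 towards +x; pivot 131 mm below. Spring force here 4 N at rest to 7 N squeezed, plus about 0.4 times the pad's force.
- trigger_1 (a joint): Trigger angle of clamp 1, rad: 0 at rest (springs back), 0.183 squeezed to the handle: 64 then 40 mm over handle and trigger at grip height. Draws the notched bar and far jaw to the handle by 55 mm per rad; the ratchet keeps it. Notches 6 mm: a full stroke keeps 1 (6 mm); the first 0.03 to 0.1 rad is play. Let it right out for the next.
- bar_1 (a joint): How far the bar of clamp 1 is drawn through its head, m; grows as the jaws close, up to 0.055; when the trigger is let out it slips back to the last notch at most.
- face_1: Soft rubber pad of the far jaw of clamp 1, 40 mm wide, 46 mm high; origin at the centre of its face that looks along -x to the panel, 144 to 100 mm from grip_1 along x as the jaw closes; x axis along the bar, away from the handle. It clears the panel by 10 mm or more in an open clamp and touches it in a tight one.
- pad_1 (a joint): How far the pad face of clamp 1 is pressed into the far jaw, m: 0 free, 0.005 half-way, 0.010 bottomed out. It yields 2 N per mm; bottomed out, the force jumps and the box is crushed.
- panel_mid_1 (a point): Centre of the loose end panel in clamp 1, an upright aspen board 10 mm thick (its x), 90 mm wide (y), 58 mm high; the pad presses on its +x side, 5 mm from this point.
- box_mid_1 (a point): Centre of the aspen nest box in clamp 1, loose on the board between the head's own jaw and the panel: 70 mm long (x), 90 wide, 58 high, walls 8 mm, open end towards +x. Centres are 40 mm apart in x when the panel is home; in an open clamp a few mm of slack lie between jaw, box and panel.
- grip_2 (a point): Point midway between handle and trigger of one-hand bar clamp 2, which stands handle up on its jaw tips; 183 mm above the bench, 28 mm below the handle's top. x: level, along the bar from handle to far jaw; z up. Trigger at rest: handle's back 32 mm towards -x, trigger's front 32 mm towards +x. Head slides 20 mm either way along x with 2 N friction, so it centres itself in a squeezing grip.
- handle_2: Fixed pistol-grip handle of clamp 2, black nylon, 26 mm thick (x), 28 mm wide (y), rising 28 mm above the origin, free all round from 50 mm below it; origin on its centre line at the height of point grip_2, 19 mm from it towards -x. Axes as grip_2.
- lever_2: Trigger of clamp 2, grey nylon lever 12 mm thick, 22 mm wide, rising 24 mm above the origin, on the +x side of the handle. Origin in its middle at grip height, at rest 26 mm from grip_2 towards +x; pivot 131 mm below. Spring force here 4 N at rest to 7 N squeezed, plus about 0.4 times the pad's force.
- trigger_2 (a joint): Trigger angle of clamp 2, rad: 0 at rest (springs back), 0.183 squeezed to the handle: 64 then 40 mm over handle and trigger at grip height. Draws the notched bar and far jaw to the handle by 55 mm per rad; the ratchet keeps it. Notches 6 mm: a full stroke keeps 1 (6 mm); the first 0.03 to 0.1 rad is play. Let it right out for the next.
- bar_2 (a joint): How far the bar of clamp 2 is drawn through its head, m; grows as the jaws close, up to 0.055; when the trigger is let out it slips back to the last notch at most.
- face_2: Soft rubber pad of the far jaw of clamp 2, 40 mm wide, 46 mm high; origin at the centre of its face that looks along -x to the panel, 144 to 100 mm from grip_2 along x as the jaw closes; x axis along the bar, away from the handle. It clears the panel by 10 mm or more in an open clamp and touches it in a tight one.
- pad_2 (a joint): How far the pad face of clamp 2 is pressed into the far jaw, m: 0 free, 0.005 half-way, 0.010 bottomed out. It yields 2 N per mm; bottomed out, the force jumps and the box is crushed.
- panel_mid_2 (a point): Centre of the loose end panel in clamp 2, an upright aspen board 10 mm thick (its x), 90 mm wide (y), 58 mm high; the pad presses on its +x side, 5 mm from this point.
- box_mid_2 (a point): Centre of the aspen nest box in clamp 2, loose on the board between the head's own jaw and the panel: 70 mm long (x), 90 wide, 58 high, walls 8 mm, open end towards +x. Centres are 40 mm apart in x when the panel is home; in an open clamp a few mm of slack lie between jaw, box and panel.
- water_bottle: Bystander: animal drinking bottle with black stopper and steel tube, 66 mm across, 185 mm high, origin at its foot.
- glue_bottle: Bystander: white glue bottle, 48 mm across, 130 mm high, origin at its foot.
- food_scoop: Bystander: steel feed scoop, cup 72 mm across and 45 mm high, handle 90 mm long; origin under the cup.
Mind the look-alikes: they are no part of the job. What is shaped like the part that bears box_mid_2 but blue or yellow is not meant.

How it is judged:
By the outcome, as a careful person would: the job done as asked, in the order asked, and still so for the second after the job is handed in, while the arm keeps its last pose, push and grip.
It also fails if it takes over 48 s, if anything falls off the work surface, if the arm or the gripper's body presses on something with over 40 N, if the wrist force passes 120 N, or if a joint passes its speed limit or range.

## Working session

There is one attempt and no reset: what is moved stays moved. The work goes in short steps, Python scripts to look and compute and a tool call to move; the robot and the scene stay as the last step left them, time stands still between calls to the robot, and variables do not carry over. Pictures are saved under pics/ and viewed, at most 10 in all, crops included, and the job is handed in when it is done.

Besides the shell and the picture viewer there is one more tool, called as name([rows], argument=value, ...), one row to a line, values as JSON. step_arm: Moves the arm, as the interface text tells. Its arguments: {"type":"object","properties":{"moves":{"type":"array","items":{"type":"array","items":{"type":"array","items":{"type":"number"}}}}},"required":["moves"]}

```bash
mkdir -p pics; cat > h.py <<'E'
import numpy as np, cv2
from plant import ctrl, viewer
def snap(n,f):
    p,d=viewer.snapshot(n); cv2.imwrite(f'pics/{f}.png',p); np.save(f'pics/{f}.npy',d); return p,d
def P(n,d,u,v,z=None):
    i=viewer.camera_info(n);K=np.array(i['camera_matrix']);R=np.array(i['orientation'])
    z=d[v,u] if z is None else z
    return np.array(i['eye'])+R@np.array([(u-K[0,2])/K[0,0]*z,(v-K[1,2])/K[1,1]*z,z])
E
python3 - <<'E'
from h import *
a,_=snap('scene','a');b,_=snap('side','b')
for n in('scene','side'):print(viewer.camera_info(n))
print(ctrl.get_obs())
E
```

```text
{'camera_matrix': array([[407.14845003,   0.        , 278.11085884],
       [  0.        , 407.14845003, 206.11445899],
       [  0.        ,   0.        ,   1.        ]]), 'eye': array([ 1.14634119, -0.1354789 ,  1.06458911]), 'orientation': array([-1.48331184e+02,  1.23899907e-01,  7.54820914e+01])}
{'camera_matrix': array([[478.80892656,   0.        , 277.21025911],
       [  0.        , 478.80892656, 207.59381977],
       [  0.        ,   0.        ,   1.        ]]), 'eye': array([ 0.45992654, -1.05310581,  1.05369406]), 'orientation': array([-130.74767254,    0.51638796,   -6.29463017])}
{'clock': 0.1, 'joint_pos': array([ 9.11619181e+01,  2.05864268e+01,  6.39680656e-01, -1.74450115e-02,
       -7.01372194e+01, -1.65069398e+01]), 'qvel': array([ 0.03379895, -0.13252155,  0.05791802,  0.02945771,  0.005853  ,
       -0.03430118]), 'tau': array([-1.44786747e-03, -5.84162128e+01,  2.93752402e+01,  7.01555774e+00,
        1.01444384e-02, -4.80595770e-05]), 'tool_pos': array([0.17852872, 0.65045251, 0.19113255]), 'orientation': array([ 1.79914835e+02, -8.13485272e-03, -1.53509548e+01]), 'force': array([-0.88431068, -0.38637283, -0.13929535]), 'moment': array([-0.03024144, -0.02399352,  0.00559126]), 'gripper_force': 0.0, 'opening': 0.08768742600673245}
```

View pics/a.png

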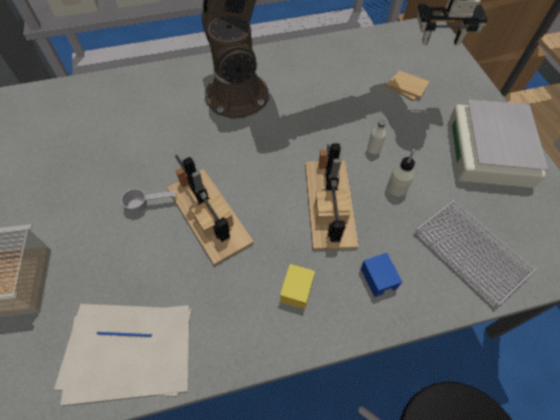

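View pics/b.png

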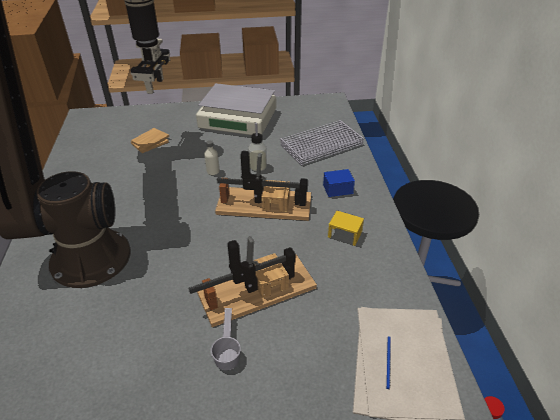

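The scene view shows two clamps. One is at left, beside the scoop (200,195), and the other is in the middle, by the bottles (334,195). I'll enlarge both to see which one is open.

```bash
python3 - <<'E'
from h import *
a=cv2.imread('pics/a.png');b=cv2.imread('pics/b.png')
f=lambda i,x,y,w,h:cv2.resize(i[y:y+h,x:x+w],(400,300),interpolation=cv2.INTER_CUBIC)
cv2.imwrite('pics/c.png',np.vstack([np.hstack([f(a,145,150,133,100),f(a,275,142,133,100)]),np.hstack([f(b,187,225,133,100),f(b,200,135,133,100)])]))
E
```

```text
(no output)
```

View pics/c.png

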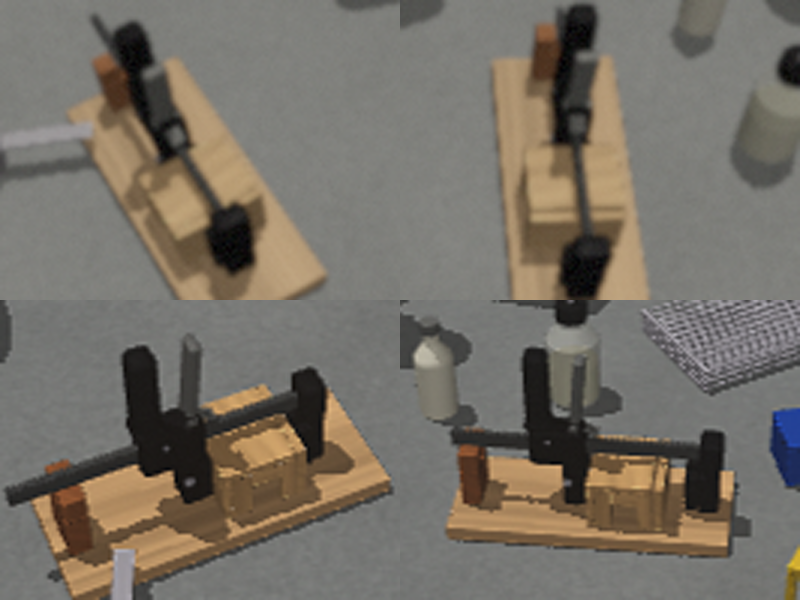

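The left clamp by the scoop has a long bar tail at the rear and its jaw is on the panel, so it is tight. The right clamp by the bottles (scene ~334,195; side ~260,185) has a short tail and a visible gap between panel and jaw, so it is the open one. I'll measure it next.

```bash
sed -i "s/R=np.array(i\['orientation'\])/R=Rot.from_euler('xyz',i['orientation'],degrees=True).as_matrix()/; 1a from scipy.spatial.transform import Rotation as Rot" h.py
cat >> h.py <<'E'
def cloud(n,f,box):
    d=np.load(f'pics/{f}.npy');p=cv2.imread(f'pics/{f}.png');x,y,w,h=box
    v,u=np.mgrid[y:y+h,x:x+w];v=v.ravel();u=u.ravel();k=d[v,u]>0;u=u[k];v=v[k]
    i=viewer.camera_info(n);K=np.array(i['camera_matrix']);R=Rot.from_euler('xyz',i['orientation'],degrees=True).as_matrix()
    z=d[v,u];X=np.c_[(u-K[0,2])/K[0,0]*z,(v-K[1,2])/K[1,1]*z,z]@R.T+np.array(i['eye'])
    return X,p[v,u].astype(int),u,v
E
python3 - <<'E'
from h import *
for n,f,boxes in(('scene','a',((275,142,85,110),(165,150,90,115))),('side','b',((212,145,105,80),(187,232,133,92)))):
  for bx in boxes:
    X,c,u,v=cloud(n,f,bx)
    print(n,bx,'top z',np.sort(X[:,2])[-5:].round(3))
    t=(X[:,2]>.195)&(X[:,2]<.22)
    for nm,m in(('dark',c.sum(1)<130),('grey',c.sum(1)>=180)):
        Y=X[t&m]; print(nm,len(Y), Y.mean(0).round(4) if len(Y) else '', (Y.min(0).round(3),Y.max(0).round(3)) if len(Y) else '')
    # board outline: tan, z 0.005..0.03
    tan=(c[:,2]-c[:,0]>35)&(X[:,2]<.035)
    Y=X[tan]; r=cv2.minAreaRect((Y[:,:2]*1000).astype(np.float32)); print('board',r, np.median(Y[:,2]).round(3))
    far=(X[:,2]>.08)&(c.sum(1)<120)
    Y=X[far]; print('blackXYZ range',Y.min(0).round(3),Y.max(0).round(3))
E
```

```text
scene (275, 142, 85, 110) top z [0.212 0.212 0.212 0.213 0.215]
dark 76 [0.4939 0.19   0.2061] (array([0.48 , 0.18 , 0.196]), array([0.504, 0.201, 0.215]))
grey 43 [0.5257 0.1893 0.2047] (array([0.478, 0.174, 0.196]), array([0.543, 0.207, 0.211]))
board ((513.5219116210938, 188.8399200439453), (129.67889404296875, 374.4699401855469), 77.3592529296875) 0.017
blackXYZ range [0.42  0.136 0.08 ] [0.688 0.21  0.215]
scene (165, 150, 90, 115) top z [0.212 0.212 0.212 0.213 0.213]
dark 86 [ 0.4436 -0.2022  0.2062] (array([ 0.429, -0.216,  0.195]), array([ 0.454, -0.189,  0.213]))
grey 48 [ 0.4703 -0.1885  0.2054] (array([ 0.425, -0.214,  0.198]), array([ 0.49 , -0.176,  0.211]))
board ((462.7962646484375, -192.71347045898438), (370.89263916015625, 131.09066772460938), 18.1337833404541) 0.017
blackXYZ range [ 0.361 -0.226  0.08 ] [ 0.604 -0.135  0.213]
side (212, 145, 105, 80) top z [0.214 0.214 0.214 0.214 0.215]
dark 62 [0.4867 0.1863 0.2067] (array([0.475, 0.174, 0.195]), array([0.498, 0.199, 0.215]))
grey 22 [0.5277 0.1853 0.2049] (array([0.499, 0.169, 0.196]), array([0.538, 0.203, 0.21 ]))
board ((546.1355590820312, 217.15679931640625), (211.03562927246094, 315.184326171875), 77.54683685302734) 0.019
blackXYZ range [0.394 0.13  0.08 ] [0.679 0.214 0.215]
side (187, 232, 133, 92) top z [0.214 0.214 0.215 0.215 0.216]
dark 103 [ 0.435  -0.2084  0.2073] (array([ 0.422, -0.219,  0.195]), array([ 0.448, -0.194,  0.216]))
grey 43 [ 0.4733 -0.1922  0.2059] (array([ 0.436, -0.211,  0.197]), array([ 0.486, -0.179,  0.212]))
board ((480.5962829589844, -162.75625610351562), (309.9433288574219, 184.21580505371094), 18.924596786499023) 0.019
blackXYZ range [ 0.316 -0.247  0.08 ] [ 0.596 -0.139  0.216]
```

```bash
python3 - <<'E'
from h import *
for nm,S,c0 in(('open?',(('scene','a',(290,142,75,110)),('side','b',(212,145,105,80))),(.49,.188)),('tight?',(('scene','a',(165,150,90,115)),('side','b',(187,232,133,92))),(.439,-.205))):
  D=[cloud(*s) for s in S]; c0=np.array(c0)
  for X,c,u,v in D:
    s=(X[:,2]>.088)&(X[:,2]<.135)&(c.sum(1)<260)&(c.max(1)-c.min(1)<25)&(X[:,0]>c0[0]+.08)
    far=X[s];vx,vy,x0,y0=cv2.fitLine((far[:,:2]).astype(np.float32),cv2.DIST_HUBER,0,.001,.001).ravel()
    yaw=np.arctan2(vy*np.sign(vx),abs(vx)); 
    print(nm,'yaw',np.degrees(yaw).round(2),len(far))
    e=np.array([np.cos(yaw),np.sin(yaw)]);n=np.array([-e[1],e[0]])
    s=(X[:,:2]-c0)@e;t=(X[:,:2]-c0)@n
    pc=lambda m:(np.percentile(s[m],[2,50,98]).round(3),np.percentile(t[m],[2,50,98]).round(3),m.sum())
    dk=(c.sum(1)<140)&(abs(t)<.03);z=X[:,2]
    tan=(c[:,2]-c[:,0]>25)&(abs(t)<.055)
    print('handle',pc(dk&(z>.17)&(s<.03)&(s>-.05)));g=~dk&(c.max(1)-c.min(1)<25)&(abs(t)<.03)
    print('lever .17-.21',pc(g&(z>.165)&(z<.212)&(s>.02)&(s<.07)))
    print('jaw',pc(dk&(z>.05)&(s>.1)),'wood top',pc(tan&(z>.065)&(z<.085)&(s>.03)))
E
```

```text
open? yaw -12.75 204
handle (array([-0.009,  0.008,  0.012]), array([-0.008,  0.002,  0.014]), np.int64(127))
lever .17-.21 (array([0.042, 0.048, 0.051]), array([-0.004,  0.004,  0.013]), np.int64(76))
jaw (array([0.163, 0.192, 0.199]), array([-0.014,  0.001,  0.017]), np.int64(225)) wood top (array([0.051, 0.098, 0.137]), array([-0.041, -0.002,  0.047]), np.int64(745))
open? yaw -17.64 224
handle (array([-0.015, -0.002,  0.008]), array([-0.013, -0.006,  0.01 ]), np.int64(115))
lever .17-.21 (array([0.035, 0.042, 0.048]), array([-0.005,  0.002,  0.016]), np.int64(61))
jaw (array([0.104, 0.171, 0.192]), array([-0.002,  0.009,  0.027]), np.int64(262)) wood top (array([0.054, 0.094, 0.135]), array([-0.037, -0.012,  0.051]), np.int64(363))
tight? yaw 18.3 181
handle (array([-0.007,  0.009,  0.014]), array([-0.01 ,  0.   ,  0.013]), np.int64(142))
lever .17-.21 (array([0.043, 0.05 , 0.053]), array([-0.006,  0.002,  0.011]), np.int64(81))
jaw (array([0.139, 0.165, 0.171]), array([-0.016, -0.001,  0.017]), np.int64(224)) wood top (array([0.051, 0.093, 0.133]), array([-0.04 , -0.004,  0.047]), np.int64(716))
tight? yaw 12.91 239
handle (array([-0.016, -0.005,  0.007]), array([-0.012, -0.007,  0.011]), np.int64(176))
lever .17-.21 (array([0.034, 0.04 , 0.048]), array([-0.004,  0.001,  0.015]), np.int64(105))
jaw (array([0.107, 0.145, 0.162]), array([-0.004,  0.008,  0.027]), np.int64(276)) wood top (array([0.053, 0.091, 0.131]), array([-0.035, -0.008,  0.052]), np.int64(581))
```

The jaw-to-wood gap is about 26 mm on the right clamp and about 6 mm on the left, which confirms the right one is open. The grip point is about (0.508, 0.185) and the bar yaw about -12.7°.

step_arm([
  [[0, 0, 4, 0, 8.76], [0, 0, 4, -0.1, 8.76], [2.35, -3.3, 0, -0.11, 8.76], [2.35, -3.3, 0, -0.11, 8.76], [2.35, -3.3, 0, -0.11, 8.76], [2.35, -3.3, 0, -0.11, 8.76], [2.35, -3.3, 0, -0.11, 8.76], [2.35, -3.3, 0, -0.11, 8.76], [2.35, -3.3, 0, -0.11, 8.76], [2.35, -3.3, 0, -0.11, 8.76]],
])

```text
clock: 1.1
tool_pos: [0.3671, 0.3853, 0.2718]
orientation: [180.0, -0.0, -71.7]
force: [0.2, 0.7, 0.1]
opening: 0.0877
gripper_force: 0.0
```

step_arm([
  [[2.35, -3.3, 0, -0.11, 8.76], [2.35, -3.3, 0, -0.11, 8.76], [2.35, -3.3, 0, -0.11, 8.76], [2.35, -3.3, 0, -0.11, 8.76], [2.35, -3.3, 0, -0.11, 8.76], [0, 0, 0, 0, 8.76], [0, 0, 0, 0, 8.76]],
])

```text
clock: 1.8
tool_pos: [0.4843, 0.221, 0.2716]
orientation: [180.0, -0.0, -103.1]
force: [-0.4, 0.3, -0.3]
opening: 0.0876
gripper_force: 0.0
```

step_arm([
  [[1.2, -1.8, 0, 0.005, 8.76], [1.15, -1.8, 0, 0, 8.76], [0, 0, -1, 0, 8.76], [0, 0, 0, 0, 8.76]],
])

```text
clock: 2.2
tool_pos: [0.5065, 0.1863, 0.2603]
orientation: [179.9, -0.1, -102.7]
force: [-0.3, -0.6, 0.7]
opening: 0.0879
gripper_force: 0.0
```

```bash
python3 - <<'E'
from h import *
print(viewer.camera_info('wrist'),ctrl.get_obs()['tool_pos'])
p,_=snap('wrist','w1');s,_=snap('scene','a2');q,_=snap('side','b2')
f=lambda i,x,y,w,h:cv2.resize(i[y:y+h,x:x+w],(400,300),interpolation=cv2.INTER_CUBIC)
cv2.imwrite('pics/m1.png',np.hstack([cv2.resize(p,(400,300)),f(q,200,105,133,100)]))
E
```

```text
{'camera_matrix': array([[325.1922621 ,   0.        , 281.57200171],
       [  0.        , 325.1922621 , 209.56350723],
       [  0.        ,   0.        ,   1.        ]]), 'eye': array([0.4894842 , 0.11337605, 0.45349556]), 'orientation': array([ 1.63935496e+02, -1.40411360e-01,  1.67346888e+02])} [0.50645204 0.18631554 0.26034633]
```

View pics/m1.png

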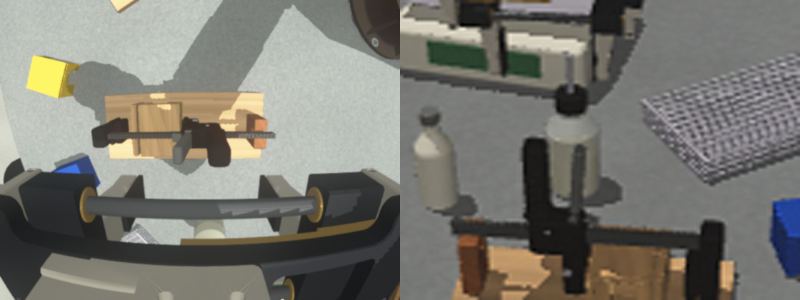

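The wrist view shows the handle top (215,145) and trigger (183,150) between the fingers' lines (about 120 and 275). I'll check the centring from the wrist depth.

```bash
cat >> h.py <<'E'
def wcloud(f,info):
    d=np.load(f'pics/{f}.npy');p=cv2.imread(f'pics/{f}.png');v,u=np.nonzero(d>0)
    K=np.array(info['camera_matrix']);R=Rot.from_euler('xyz',info['orientation'],degrees=True).as_matrix()
    x=(u-K[0,2])/K[0,0];y=(v-K[1,2])/K[0,0];r=np.hypot(x,y)+1e-9;k=np.tan(r)/r;z=d[v,u]
    return np.c_[x*k*z,y*k*z,z]@R.T+np.array(info['eye']),p[v,u].astype(int),u,v
def frame(X,c0=(.508,.185),yaw=-12.75):
    y=np.radians(yaw);e=np.array([np.cos(y),np.sin(y)]);n=np.array([-e[1],e[0]]);D=X[:,:2]-np.array(c0);return D@e,D@n
E
python3 - <<'E'
from h import *
X,c,u,v=wcloud('w1',viewer.camera_info('wrist'))
s,t=frame(X);z=X[:,2];dk=c.sum(1)<140;pc=lambda m:(np.percentile(s[m],[2,50,98]).round(4),np.percentile(t[m],[2,50,98]).round(4),m.sum())
m=(abs(s)<.06)&(abs(t)<.04)
print('topz',np.percentile(z[m&(z>.19)&(z<.22)],[50,98]))
print('handle',pc(m&(z>.205)&(z<.22)&(s<.005)));print('lever',pc(m&(z>.198)&(z<.213)&(s>.01)))
bar=(z>.08)&(z<.14)&(abs(t)<.02)&(s>.04)&(s<.13)&(c.max(1)-c.min(1)<25)
print('bar',np.polyfit(s[bar],t[bar],1),bar.sum())
print('jaw',pc((z>.05)&(s>.09)&(s<.2)&(abs(t)<.03)&dk),'wood',pc((z>.06)&(z<.09)&(abs(t)<.055)&(c[:,2]-c[:,0]>25)))
E
```

```text
topz [0.20992267 0.213948  ]
handle (array([-0.0346, -0.0222, -0.0106]), array([-0.0086,  0.0026,  0.0158]), np.int64(998))
lever (array([0.0179, 0.0235, 0.0297]), array([-0.0057,  0.0032,  0.0145]), np.int64(421))
bar [0.00964634 0.00358898] 588Traceback (most recent call last):
  File "<stdin>", line 9, in <module>
  File "<stdin>", line 3, in <lambda>
    return _quantile_unchecked(
        a, q, axis, out, overwrite_input, method, keepdims, weights)
    return _ureduce(a,
                    func=_quantile_ureduce_func,
    ...<5 lines>...
                    overwrite_input=overwrite_input,
                    method=method)
    r = func(a, **kwargs)
    result = _quantile(arr,
                       quantiles=q,
    ...<2 lines>...
                       out=out,
                       weights=wgt)
    slices_having_nans = np.isnan(arr[-1, ...])
                                  ~~~^^^^^^^^^
IndexError: index -1 is out of bounds for axis 0 with size 0
```

step_arm([
  [[0, 0.2, -2.4, 0, 8.76], [0, 0, -2.4, 0, 8.76], [0, 0, -2.4, 0, 8.76], [0, 0, -2.4, 0, 8.76], [0, 0, 0, 0, 8.76], [0, 0, 0, 0, 8.76]],
])

```text
clock: 2.95
tool_pos: [0.5078, 0.1884, 0.1667]
orientation: [-180.0, -0.0, -102.7]
force: [0.1, -0.3, 0.2]
opening: 0.088
gripper_force: 0.0
```

```bash
python3 - <<'E'
from h import *
print(ctrl.get_obs()['tool_pos'])
p,_=snap('wrist','w2');q,_=snap('side','b3')
f=lambda i,x,y,w,h:cv2.resize(i[y:y+h,x:x+w],(400,300),interpolation=cv2.INTER_CUBIC)
cv2.imwrite('pics/m2.png',np.hstack([cv2.resize(p,(400,300)),f(q,200,135,133,100)]))
E
```

```text
[0.50775598 0.18841721 0.16667604]
```

View pics/m2.png

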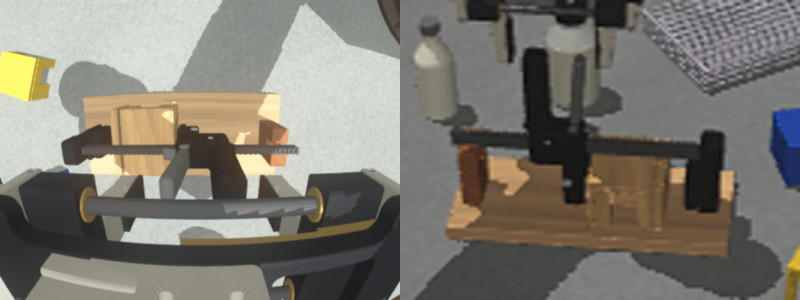

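The wrist view shows both fingers straddling the handle and trigger. In the side view the tips look a little high, so I'll check the depths.

```bash
python3 - <<'E'
from h import *
X,c,u,v=cloud('side','b3',(215,130,110,75));s,t=frame(X,(.5067,.1885))
for r in range(140,180,3):
  for nm,lo,hi in(('L',228,242),('R',262,275)):
    k=(v==r)&(u>=lo)&(u<hi)&(abs(t)<.06)
    if k.any(): print(r,nm,[(int(a),*np.round(b,3)) for a,b in zip(u[k][::4],np.c_[s,t,X[:,2]][k][::4])])
X,c,u,v=wcloud('w2',viewer.camera_info('wrist'));s,t=frame(X,(.5067,.1885));z=X[:,2]
for nm,m in(('h',(z>.2)&(z<.22)&(abs(s)<.04)&(abs(t)<.03)),('fing+',(s>.04)&(s<.08)&(abs(t)<.03)&(z>.14)),('fing-',(s<-.04)&(s>-.08)&(abs(t)<.03)&(z>.14)),('jaw',(s>.1)&(s<.22)&(abs(t)<.03)&(z>.05)),('wood',(s>.03)&(s<.14)&(z>.065)&(z<.085))):
  if m.any(): print(nm,m.sum(),[np.percentile(q[m],[1,50,99]).round(4) for q in(s,t,z)],c[m].mean(0).round())
E
```

```text
140 L [(228, np.float64(-0.06), np.float64(-0.036), np.float64(0.278)), (232, np.float64(-0.048), np.float64(-0.037), np.float64(0.279)), (236, np.float64(-0.046), np.float64(0.008), np.float64(0.251))]
140 R [(262, np.float64(0.042), np.float64(-0.037), np.float64(0.285)), (266, np.float64(0.055), np.float64(-0.04), np.float64(0.287)), (270, np.float64(0.067), np.float64(-0.041), np.float64(0.289)), (274, np.float64(0.078), np.float64(-0.036), np.float64(0.286))]
143 L [(230, np.float64(-0.061), np.float64(-0.012), np.float64(0.251)), (234, np.float64(-0.05), np.float64(-0.006), np.float64(0.248))]
143 R [(265, np.float64(0.051), np.float64(-0.038), np.float64(0.276)), (269, np.float64(0.062), np.float64(-0.034), np.float64(0.274)), (273, np.float64(0.075), np.float64(-0.038), np.float64(0.277))]
146 L [(231, np.float64(-0.059), np.float64(-0.01), np.float64(0.239)), (235, np.float64(-0.046), np.float64(-0.012), np.float64(0.242))]
146 R [(265, np.float64(0.046), np.float64(-0.008), np.float64(0.245)), (269, np.float64(0.06), np.float64(-0.015), np.float64(0.25))]
149 L [(232, np.fl
[... 1526 characters left out ...]
float64(0.03), np.float64(0.012), np.float64(0.103))]
h 2642 [array([-0.0327, -0.0146,  0.0312]), array([-0.0126, -0.0041,  0.0072]), array([0.2004, 0.2091, 0.2133])] [67. 72. 77.]
fing+ 14082 [array([0.0404, 0.0525, 0.079 ]), array([-0.0297, -0.0225,  0.008 ]), array([0.2086, 0.3035, 0.3228])] [69. 74. 74.]
fing- 17418 [array([-0.0787, -0.0566, -0.0406]), array([-0.0296, -0.013 ,  0.0272]), array([0.2095, 0.2931, 0.312 ])] [57. 61. 63.]
jaw 3602 [array([0.1006, 0.1451, 0.176 ]), array([-0.0282, -0.0018,  0.0277]), array([0.0528, 0.0906, 0.1154])] [ 76.  93. 105.]
wood 6669 [array([0.0354, 0.0769, 0.1387]), array([-0.0457, -0.0128,  0.0421]), array([0.0674, 0.0773, 0.079 ])] [120. 169. 203.]
```

Both cameras put the fingertips at z≈0.207 and the body at about 0.27. That is roughly 40 mm above what the reported TCP implies, so I'll trust the cameras. I'll lower in steps and re-measure.

step_arm([
  [[0, 0, -1, 0, 8.76], [0, 0, -1, 0, 8.76], [0, 0, -0.5, 0, 8.76], [0, 0, 0, 0, 8.76], [0, 0, 0, 0, 8.76]],
])

```text
clock: 3.55
tool_pos: [0.5077, 0.1878, 0.1408]
orientation: [180.0, -0.0, -102.7]
force: [-0.4, -0.1, -0.7]
opening: 0.0877
gripper_force: 0.0
```

```bash
cat > tip.py <<'E'
from h import *
import sys
n=sys.argv[1];print(ctrl.get_obs()['tool_pos'],ctrl.get_obs()['force'])
snap('side','s'+n);X,c,u,v=cloud('side','s'+n,(200,100,130,90));s,t=frame(X,(.5067,.1885));z=X[:,2]
for nm,k in(('L',(s>-.062)&(s<-.043)),('R',(s>.045)&(s<.062))):
    k=k&(t>-.018)&(t<.012)&(z>.135); print(nm,k.sum(),np.percentile(z[k],[0,3,50]).round(4) if k.any() else '', np.percentile(t[k],[5,50]).round(4))
k=(t>-.06)&(t<-.03)&(abs(s)<.07)&(z>.15);print('body',np.percentile(z[k],[1,50]).round(3) if k.any() else'')
E
python3 tip.py 1; python3 -c "
from h import *
X,c,u,v=cloud('side','b3',(0,240,180,150));print('table z',np.percentile(X[:,2],[5,50,95]))"
```

```text
[0.50766778 0.18779077 0.14084325] [-0.38679765 -0.09592525 -0.74734588]
L 99 [0.1769 0.1805 0.2104] [-0.0161 -0.0094]
R 145 [0.1788 0.1826 0.2277] [-0.0165 -0.0098]
body [0.247 0.372]
table z [-0.00241843  0.00140646  0.04734291]
```

step_arm([
  [[0, 0, -1, 0, 8.76], [0, 0, -0.3, 0, 8.76], [0, 0, 0, 0, 7.0], [0, 0, 0, 0, 7.0], [0, 0, 0, 0, 7.0], [0, 0, 0, 0, 7.0]],
])

```text
clock: 4.2
tool_pos: [0.5078, 0.188, 0.1282]
orientation: [-180.0, 0.0, -102.7]
force: [0.1, -0.6, -0.6]
opening: 0.0705
gripper_force: 0.0
```

```bash
python3 tip.py 2;python3 -c "
from h import *
p,_=snap('wrist','w3');q=cv2.imread('pics/s2.png')
f=lambda i,x,y,w,h:cv2.resize(i[y:y+h,x:x+w],(400,300),interpolation=cv2.INTER_CUBIC)
cv2.imwrite('pics/m3.png',np.hstack([cv2.resize(p,(400,300)),f(q,200,135,133,100)]))"
```

```text
[0.50777876 0.18801945 0.12819981] [ 0.11628041 -0.61892875 -0.61956894]
L 38 [0.1675 0.1717 0.1991] [-0.0147 -0.0113]
R 125 [0.1695 0.1733 0.2733] [-0.015  -0.0077]
body [0.235 0.365]
```

View pics/m3.png

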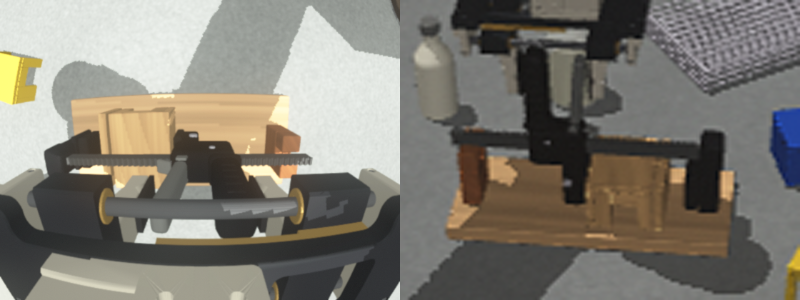

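The fingers straddle the handle (230,190) and trigger (170,190), and the body clears the handle top. Starting the first stroke.

step_arm([
  [[0, 0, 0, 0, 6.0], [0, 0, 0, 0, 5.4], [0, 0, 0, 0, 4.8], [0, 0, 0, 0, 4.4], [0, 0, 0, 0, 4.1], [0, 0, 0, 0, 4.0], [0, 0, 0, 0, 4.0], [0, 0, 0, 0, 4.0]],
])

```text
clock: 5.1
tool_pos: [0.5078, 0.188, 0.1281]
orientation: [-180.0, 0.0, -102.7]
force: [-2.5, 1.4, 2.9]
opening: 0.0406
gripper_force: 30.2
```

```bash
cat > gap.py <<'E'
from h import *
import sys
n=sys.argv[1];o=ctrl.get_obs();info=viewer.camera_info('wrist')
print(o['clock'],o['opening'],o['gripper_force'],o['force'].round(1),o['tool_pos'].round(4))
snap('wrist','g'+n);X,c,u,v=wcloud('g'+n,info);s,t=frame(X,(.5067,.1885));z=X[:,2]
pc=lambda m:(np.percentile(s[m],[2,50,98]).round(4) if m.sum()>10 else None,int(m.sum()))
w=(c[:,2]-c[:,0]>25)
print('wrist jaw',pc((z>.1)&(z<.125)&(s>.115)&(s<.2)&(abs(t)<.02)&~w),'wood end',pc(w&(z>.07)&(z<.083)&(s>.03)&(s<.16)&(t>-.05)&(t<.045)),'bar tail',pc((z>.09)&(z<.12)&(s<-.06)&(s>-.2)&(abs(t)<.02)&~w))
print('handle',pc((z>.2)&(z<.216)&(s>-.06)&(s<.03)&(abs(t)<.02)&(c.sum(1)<200)))
snap('side','h'+n);X,c,u,v=cloud('side','h'+n,(200,135,140,90));s,t=frame(X,(.5067,.1885));z=X[:,2];w=(c[:,2]-c[:,0]>25)
print('side jaw',pc((z>.045)&(z<.125)&(s>.1)&(s<.2)&(t<.0)&(t>-.04)&(c.sum(1)<110)),'wood top',pc(w&(z>.06)&(z<.085)&(s>.03)&(s<.16)),'tail',pc((z>.09)&(z<.12)&(s<-.06)&(s>-.25)&(abs(t)<.02)&~w))
E
python3 gap.py 1
```

```text
5.1 0.04055677219494585 30.237170532345772 [-2.5  1.4  2.9] [0.5078 0.188  0.1281]
wrist jaw (array([0.1191, 0.1604, 0.1803]), 1601) wood end (array([0.0465, 0.0838, 0.1237]), 6306) bar tail (array([-0.1133, -0.087 , -0.0615]), 918)
handle (array([-0.0224, -0.0068,  0.0227]), 1990)
side jaw (array([0.1448, 0.1662, 0.1818]), 172) wood top (array([0.0479, 0.0876, 0.1259]), 384) tail (array([-0.1131, -0.0876, -0.0617]), 70)
```

step_arm([
  [[0, 0, 0, 0, 5.0], [0, 0, 0, 0, 6.0], [0, 0, 0, 0, 7.2], [0, 0, 0, 0, 7.2], [0, 0, 0, 0, 7.2], [0, 0, 0, 0, 7.2]],
])

```text
clock: 5.8
tool_pos: [0.5073, 0.1878, 0.1278]
orientation: [180.0, -0.0, -102.7]
force: [0.2, -0.6, -0.2]
opening: 0.0716
gripper_force: 0.0
```

```bash
python3 gap.py 2
```

```text
5.8 0.07160426511526527 0.0 [ 0.2 -0.6 -0.2] [0.5073 0.1878 0.1278]
wrist jaw (array([0.1182, 0.1487, 0.168 ]), 1353) wood end (array([0.0461, 0.0844, 0.1238]), 7009) bar tail (array([-0.1257, -0.0924, -0.0615]), 1114)
handle (array([-0.0384, -0.0206, -0.0087]), 1766)
side jaw (array([0.1349, 0.154 , 0.1693]), 166) wood top (array([0.0491, 0.0878, 0.1264]), 382) tail (array([-0.1247, -0.0944, -0.0615]), 95)
```

step_arm([
  [[0, 0, 0, 0, 6.0], [0, 0, 0, 0, 5.4], [0, 0, 0, 0, 5.0], [0, 0, 0, 0, 5.0], [0, 0, 0, 0, 5.0]],
])

```text
clock: 6.4
tool_pos: [0.5076, 0.1879, 0.128]
orientation: [-180.0, -0.0, -102.7]
force: [-2.2, 0.4, 0.1]
opening: 0.0502
gripper_force: 8.7
```

step_arm([
  [[0, 0, 0, 0, 4.6], [0, 0, 0, 0, 4.3], [0, 0, 0, 0, 4.2], [0, 0, 0, 0, 4.2], [0, 0, 0, 0, 4.2]],
])

```text
clock: 6.9
tool_pos: [0.5077, 0.1879, 0.128]
orientation: [-180.0, 0.0, -102.7]
force: [-2.7, 0.8, 0.9]
opening: 0.0423
gripper_force: 10.2
```

```bash
python3 gap.py 3
```

```text
6.9 0.0422829096907894 10.2084991754964 [-2.7  0.8  0.9] [0.5077 0.1879 0.128 ]
wrist jaw (array([0.1188, 0.1548, 0.1738]), 1580) wood end (array([0.0465, 0.0835, 0.1237]), 6306) bar tail (array([-0.1191, -0.089 , -0.0616]), 1015)
handle (array([-0.0234, -0.0078,  0.0235]), 2016)
side jaw (array([0.139 , 0.1601, 0.1756]), 167) wood top (array([0.0483, 0.0883, 0.1263]), 375) tail (array([-0.1174, -0.0901, -0.0606]), 80)
```

Each stroke gains 6 mm. The force baseline with no pad contact is 8.7 N at a 50 mm opening and 10.2 N at 42 mm. Moving on to stroke 3.

step_arm([
  [[0, 0, 0, 0, 4.0], [0, 0, 0, 0, 4.0], [0, 0, 0, 0, 5.0], [0, 0, 0, 0, 6.0], [0, 0, 0, 0, 7.2], [0, 0, 0, 0, 7.2], [0, 0, 0, 0, 7.2], [0, 0, 0, 0, 7.2]],
])

```text
clock: 7.8
tool_pos: [0.5074, 0.1879, 0.1279]
orientation: [180.0, -0.0, -102.7]
force: [-0.1, -0.3, 0.0]
opening: 0.0718
gripper_force: 0.0
```

step_arm([
  [[0, 0, 0, 0, 6.0], [0, 0, 0, 0, 5.4], [0, 0, 0, 0, 5.0], [0, 0, 0, 0, 5.0], [0, 0, 0, 0, 5.0]],
])

```text
clock: 8.3
tool_pos: [0.5076, 0.188, 0.128]
orientation: [-180.0, 0.0, -102.7]
force: [-2.4, 0.4, 1.1]
opening: 0.0502
gripper_force: 8.7
```

step_arm([
  [[0, 0, 0, 0, 4.6], [0, 0, 0, 0, 4.3], [0, 0, 0, 0, 4.2], [0, 0, 0, 0, 4.2], [0, 0, 0, 0, 4.2]],
])

```text
clock: 8.8
tool_pos: [0.5077, 0.188, 0.128]
orientation: [-180.0, 0.0, -102.7]
force: [-2.0, 0.6, 1.3]
opening: 0.0422
gripper_force: 10.2
```

```bash
python3 gap.py 4
```

```text
8.8 0.04223325734136725 10.21465189405717 [-2.   0.6  1.3] [0.5077 0.188  0.128 ]
wrist jaw (array([0.1186, 0.1496, 0.1684]), 1548) wood end (array([0.0458, 0.083 , 0.1232]), 6336) bar tail (array([-0.1249, -0.0927, -0.0618]), 1099)
handle (array([-0.0234, -0.0078,  0.0236]), 2006)
side jaw (array([0.1349, 0.1541, 0.1694]), 169) wood top (array([0.0469, 0.0866, 0.1249]), 379) tail (array([-0.1241, -0.0933, -0.0612]), 89)
```

step_arm([
  [[0, 0, 0, 0, 4.0], [0, 0, 0, 0, 4.0], [0, 0, 0, 0, 5.0], [0, 0, 0, 0, 6.0], [0, 0, 0, 0, 7.2], [0, 0, 0, 0, 7.2], [0, 0, 0, 0, 7.2], [0, 0, 0, 0, 7.2]],
])

```text
clock: 9.7
tool_pos: [0.5073, 0.1878, 0.1278]
orientation: [180.0, -0.0, -102.7]
force: [-0.2, 0.1, 0.5]
opening: 0.0719
gripper_force: 0.0
```

step_arm([
  [[0, 0, 0, 0, 6.0], [0, 0, 0, 0, 5.4], [0, 0, 0, 0, 5.0], [0, 0, 0, 0, 5.0], [0, 0, 0, 0, 5.0]],
])

```text
clock: 10.2
tool_pos: [0.5074, 0.1879, 0.128]
orientation: [180.0, -0.0, -102.7]
force: [-3.0, 0.7, 1.4]
opening: 0.0507
gripper_force: 9.3
```

step_arm([
  [[0, 0, 0, 0, 4.6], [0, 0, 0, 0, 4.6], [0, 0, 0, 0, 4.6]],
])

```text
clock: 10.5
tool_pos: [0.5076, 0.1879, 0.128]
orientation: [-180.0, -0.0, -102.7]
force: [-3.5, -0.9, 1.4]
opening: 0.0465
gripper_force: 10.0
```

step_arm([
  [[0, 0, 0, 0, 4.2], [0, 0, 0, 0, 4.2], [0, 0, 0, 0, 4.2]],
])

```text
clock: 10.8
tool_pos: [0.5076, 0.1879, 0.128]
orientation: [-180.0, -0.0, -102.7]
force: [-3.4, 0.4, 1.9]
opening: 0.0422
gripper_force: 10.8
```

```bash
python3 gap.py 5
```

```text
10.8 0.0421594148209421 10.827593560097739 [-3.4  0.4  1.9] [0.5076 0.1879 0.128 ]
wrist jaw (array([0.1185, 0.1444, 0.1623]), 1508) wood end (array([0.0456, 0.083 , 0.1233]), 6332) bar tail (array([-0.131 , -0.0947, -0.0615]), 1194)
handle (array([-0.0235, -0.0078,  0.0235]), 2009)
side jaw (array([0.1282, 0.1482, 0.1629]), 178) wood top (array([0.0464, 0.0855, 0.1243]), 380) tail (array([-0.13 , -0.095, -0.062]), 93)
```

The force is 0.6 N above baseline, so the panel is starting to be pushed. In stroke 5 I'll squeeze in small steps.

step_arm([
  [[0, 0, 0, 0, 4.0], [0, 0, 0, 0, 4.0], [0, 0, 0, 0, 5.0], [0, 0, 0, 0, 6.0], [0, 0, 0, 0, 7.2], [0, 0, 0, 0, 7.2], [0, 0, 0, 0, 7.2], [0, 0, 0, 0, 7.2]],
])

```text
clock: 11.7
tool_pos: [0.5074, 0.188, 0.1279]
orientation: [180.0, 0.0, -102.7]
force: [-0.1, 0.3, 0.7]
opening: 0.0714
gripper_force: 0.0
```

step_arm([
  [[0, 0, 0, 0, 6.0], [0, 0, 0, 0, 5.7], [0, 0, 0, 0, 5.4], [0, 0, 0, 0, 5.4], [0, 0, 0, 0, 5.4]],
])

```text
clock: 12.2
tool_pos: [0.5075, 0.188, 0.128]
orientation: [180.0, 0.0, -102.7]
force: [-2.1, 0.8, 2.7]
opening: 0.0542
gripper_force: 7.5
```

step_arm([
  [[0, 0, 0, 0, 5.0], [0, 0, 0, 0, 5.0], [0, 0, 0, 0, 5.0]],
])

```text
clock: 12.5
tool_pos: [0.5077, 0.188, 0.128]
orientation: [-180.0, 0.0, -102.7]
force: [-3.6, 0.6, 2.7]
opening: 0.0507
gripper_force: 11.6
```

step_arm([
  [[0, 0, 0, 0, 4.7], [0, 0, 0, 0, 4.7], [0, 0, 0, 0, 4.7]],
])

```text
clock: 12.8
tool_pos: [0.5077, 0.188, 0.128]
orientation: [-180.0, 0.0, -102.7]
force: [-4.1, 0.3, 3.6]
opening: 0.0474
gripper_force: 13.8
```

```bash
python3 gap.py 6
```

```text
12.8 0.047428266988302485 13.802730739116669 [-4.1  0.3  3.6] [0.5077 0.188  0.128 ]
wrist jaw (array([0.1187, 0.1398, 0.1569]), 1394) wood end (array([0.0432, 0.0804, 0.1211]), 6504) bar tail (array([-0.1364, -0.0981, -0.0619]), 1271)
handle (array([-0.0259, -0.0103,  0.0259]), 1982)
side jaw (array([0.1248, 0.1432, 0.1567]), 165) wood top (array([0.0441, 0.0841, 0.1224]), 386) tail (array([-0.135 , -0.0981, -0.0613]), 106)
```

Stroke 5 meets real load. The force slope and the jaw-to-wood closure both put the pad at about 3.8–4 mm. I'll squeeze slightly more.

step_arm([
  [[0, 0, 0, 0, 4.55], [0, 0, 0, 0, 4.45], [0, 0, 0, 0, 4.45], [0, 0, 0, 0, 4.45], [0, 0, 0, 0, 4.45]],
])

```text
clock: 13.4
tool_pos: [0.5077, 0.188, 0.128]
orientation: [-180.0, 0.0, -102.7]
force: [-4.2, 1.8, 3.8]
opening: 0.0446
gripper_force: 15.5
```

```bash
python3 gap.py 7; python3 -c "
from h import *
a=cv2.imread('pics/g7.png');b=cv2.imread('pics/h7.png')
f=lambda i,x,y,w,h:cv2.resize(i[y:y+h,x:x+w],(400,300),interpolation=cv2.INTER_CUBIC)
cv2.imwrite('pics/m7.png',np.vstack([np.hstack([f(a,60,120,200,150),f(b,245,165,80,60)]),np.hstack([f(cv2.imread('pics/g5.png'),60,120,200,150),f(cv2.imread('pics/h5.png'),245,165,80,60)])]))"
```

```text
13.4 0.04458437883201097 15.492038150711096 [-4.2  1.8  3.8] [0.5077 0.188  0.128 ]
wrist jaw (array([0.1184, 0.1399, 0.157 ]), 1427) wood end (array([0.0444, 0.0817, 0.1221]), 6432) bar tail (array([-0.1364, -0.0983, -0.062 ]), 1282)
handle (array([-0.0247, -0.0091,  0.0247]), 1994)
side jaw (array([0.1249, 0.1437, 0.1566]), 161) wood top (array([0.0454, 0.0857, 0.1244]), 380) tail (array([-0.1358, -0.0993, -0.0611]), 107)
```

View pics/m7.png

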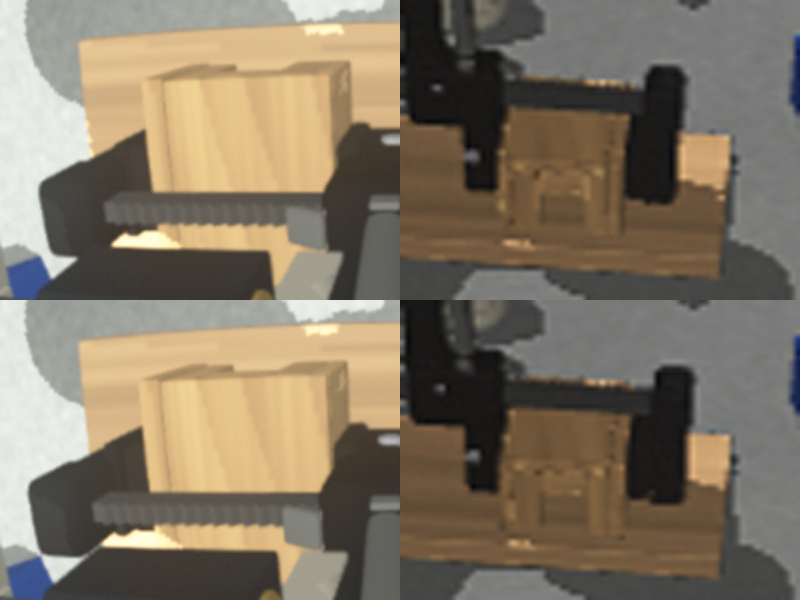

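The panel sits home on the box with no gap (top left, against the lower row before this stroke). The jaw is on the panel, and geometry and force together put the pad at about 5 mm. The trigger is held squeezed, so I'm handing in.

```bash
python3 -c "
from plant import close_job
print(close_job())"
```

```text
the job is handed in; nothing more can be done
None
```

I handed the job in with the open clamp pumped shut: the panel is home on the box, the pad is pressed in an estimated 4.7–5.8 mm (about half-way), and the gripper still holds the trigger squeezed; I did not go near the tight clamp or the things around it.

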